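# Vent and open the push-and-turn seal jar

### The arm

A 6-joint arm with a two-finger parallel gripper is mounted at the origin on the work surface. World frame = base frame: x ahead of the robot, y to its left, z up, the work surface at z = 0. Lengths are in m, angles in rad, forces in N, time in s.
With the tool pointing down it reaches from about 0.275 to 1 m from the base axis. Payload 8.4 kg.
Tool frame: the origin (TCP) lies between the finger pads, 19 mm behind the fingertips; this is the grasp point; z points along the fingers, x is the direction in which the jaws open and shut, and the axes are right-handed (so a half turn about z gives the same grasp; the last joint's range is limited). The gripper opens to 85 mm and grips with 20 to 120 N. Pads are 22 mm wide; open, the fingers measure 114 mm over their backs; the gripper's body (76 mm by 85 mm) begins 54 mm behind the grasp point. The pads swing forward as they close: fully open they stand 13 mm farther back than shut.
Start: joints at [1.176, 0.353, 1.633, -0, 1.155, -0.002], TCP at [0.239, 0.577, 0.25] pointing down, gripper open.
Joint ranges: [-2.63, 2.63], [-0.92, 2.1], [0.06, 2.66], [-1.3, 4.44], [0, 2.69], [-3.02, 3.02]. Speed limits (rad/s): [2.22, 2.22, 2.79, 3.14, 3.14, 3.14].

### API

Orientations are given as a 3x3 rotation matrix whose columns are the frame's x, y, z axes.
In Python, from plant import robot gives the robot as it stands. Calls block until the motion is done:
- robot.goto(position, orientation): joint-space move of the TCP to a pose.
- robot.move_l(position, ori=None, v=0.15, contact_N=None): straight line of the TCP; ori=None keeps the orientation; v is the mean speed in m/s. With contact_N (N) it stops when the force on the tool has changed by that much, and returns True; else False.
- robot.set_joints(angles): joint-space move.
- robot.ungrasp() and robot.close(): open the fingers fully, or close them until they stop; the grip force is fixed at half the most.
- robot.pause(seconds).
- robot.solve_ik(position, orientation): joint angles nearest the present ones, or None.
- robot.grab_frame(name): name is "side" or "top"; returns the picture (420x560x3 uint8, blue, green, red); there is no depth.
- robot.camera_info(name): a dict with "vfov" (degrees; the focal length in pixels is half the picture's height over the tangent of half this angle, whatever the lens; pixels are square), "cx", "cy" (the principal point, pixels), "R" (3x3) and "t" (3): a world point X has camera coordinates R X + t. Camera axes: x right, y down, z forward; pixel columns grow to the right and rows downward; lengths in m; the calibration is good to about 2 mm. A picture is of the moment at which its call begins. camera_info takes no time and is no camera call.
A pose or a line that the arm cannot do raises robot.IKError and nothing moves.
- robot.hand_in(): hands the job in, once; it reports no verdict.
Readings, each from a call of its own:
- robot.read_t(): time.
- robot.read_joints(): joint angles.
- robot.read_qvel(): joint speeds.
- robot.read_effort(): joint torques, N m.
- robot.read_position(): TCP position.
- robot.read_orientation(): TCP orientation.
- robot.read_force(): force on the tool from outside, world axes, zero at the start.
- robot.read_ft_torque(): the same for the moment, N m.
- robot.read_gripper_width(): finger opening in m.
Only numpy, scipy, OpenCV 4.12 (cv2) and the standard library are available. Lean on these libraries where they do the work, as an engineer would, in place of code of your own. Each camera call takes 0.05 s, during which the arm holds its last target. There are 200 camera calls.

### The job

The grey seal jar on the black stone stand is kept under vacuum: first vent it by pulling the crossbar of the sprung lever beside it all the way towards you to its stop, then ease it slowly back to rest under control, never letting it snap back. Then press the jar's safety lid down, twist it anticlockwise (seen from above) until it comes free, lift it off, and finish while holding it still and level in the gripper, at least 5 cm clear above the jar's mouth, so that the seal inside can be taken out. Leave the two porcelain seals and the bamboo box undisturbed.

Things in the scene. Friction and masses are not known exactly. Their poses are not given: they have to be found in the camera images.
- station: Fixed black stone slab 140 x 320 x 30 mm carrying the jar (axis at y = -80 mm) and the vent lever's column (at y = +90 mm, 30 x 36 mm, top 95 mm above z = 0). Origin at z = 0 under the slab's middle; x points away from the person using it, y to the left.
- jar_mouth (a point): Centre of the rim of the grey stoneware jar (92 mm across), 125 mm above z = 0; axes as the station's. A steel bayonet collar round the neck has two claws at the station's +x and -x, reaching 56 mm from the jar's axis, tops 19 mm above the rim. The lid fully pressed rests on this rim.
- lid: Loose grey lid, 0.2 kg: disc 72 mm across, 8 mm thick; origin at the centre of the disc's underside, z up. On top a bar grip 62 mm long (lid's x), 22 mm wide (y), its top 40 mm above the origin; below, a plug 52 mm across, 16 mm deep, with 3 mm play in the neck. Starts locked with axes parallel to the station's, origin 8 mm above the rim. A spring pushes it up: 8 N at the start, 11 N fully down.
- lid_grip (a point): On the lid's axis inside the bar grip, 30 mm above the lid's origin (22 mm above the disc): a place for the TCP to grip the bar across its 22 mm width. Orientation as the lid's.
- lid_lug (a point): Tip of one of the lid's two steel lugs (along lid +x and -x, 48 mm from the axis) that sit under the collar's claws. The lid turns only when pressed at least 6 mm of its 8 mm travel. Kept down and turned anticlockwise from above (positive about z), the lugs leave the claws at about 0.75 rad; from 0.9 to 2 rad it lifts off freely, and the spring raises it a little if let.
- vent_lever (a joint): Angle of the vent lever, rad: 0 at rest (its stop, leaning 25 degrees from upright to the station's +x), growing as the crossbar is pulled to the station's -x, 0.9 at the end stop. A spring draws it back all the way: about 1 N at the crossbar at rest, 7 N at the end of the stroke. Let go at full stroke it snaps back at over 3 rad/s.
- vent_lever_grip (a point): Where to take the lever: on the axis of the black round crossbar, 18 mm thick and 70 mm long, that sticks out to the station's +y from the top of the 10 mm steel lever. This point lies 36 mm out from the lever and 26 mm from the bar's free end; it is 110 mm from the hinge axis and 185 mm above z = 0 at rest. The bar stays parallel to the station's y.
- vent_lever_hinge (a point): Point on the lever's hinge axis, in the middle of its column, 85 mm above z = 0; axes as the station's. The hinge axis is the station's y, so the crossbar moves in the station's x-z plane.
- seal0: Bystander: white porcelain seal, 26 x 26 mm, 64 mm high with a round knob, standing loose behind (+x of) the stone slab. Origin under its centre.
- seal1: Bystander: the second such porcelain seal, same size, beside the first. Origin under its centre.
- brush_box: Bystander: closed bamboo box 244 x 74 mm, 58 mm high, lying loose to the robot's right. Origin under its centre. (A chrome desk lamp, 400 mm tall at most, stands fixed to the robot's left.)
Mind the look-alikes: they are no part of the job. What is shaped like the lid but blue, orange or turquoise is not meant.

How it is judged:
On the way, in this order (a step that is already met when the one before it is completed fails the run):
1. the vent lever is pulled through its stroke (past 0.8 of 0.9 rad) (value of joint vent_lever above 0.8 rad), for 0.1 s.
2. the lever is back at rest (under 0.08 rad) (value of joint vent_lever below 0.08 rad), for 0.2 s.
3. the lid, still locked, is pressed down at least 5 mm (z of lid in the frame of jar_mouth below 0.003 m and angle between the x axis of lid and the x axis of station, either way round below 0.3 rad), for 0.05 s.
4. the lid is turned past 0.6 rad before it rises (angle between the x axis of lid and the x axis of station, either way round above 0.6 rad and z of lid in the frame of jar_mouth below 0.012 m), for 0.02 s.
At the end, for the whole second after the job is handed in: Lid held still in the fingers (over 2 N, under 0.03 m/s), tilt under 0.25 rad, plug 40 mm or more above the rim and within 50 mm of the jar's axis, touching nothing else; vent lever at rest (under 0.08 rad); seals and box upright, within 20 mm of their places (z of lid in the frame of jar_mouth above 0.056 m and horizontal distance between lid and jar_mouth below 0.05 m and angle between lid's own z axis and vertical below 0.25 rad and linear speed of lid below 0.03 m/s and contact force between lid and the fingers above 2 N and contact force between lid and station below 0.1 N and value of joint vent_lever below 0.08 rad and distance of each of seal0, seal1, brush_box from where it was at the start of the episode below 0.02 m and angle between each of seal0, seal1, brush_box's own z axis and vertical below 0.2 rad); the arm keeps its last pose, push and grip.
It fails at once if the vent lever snaps back (faster than 1.6 rad/s) (velocity of joint vent_lever below -1.6 rad/s).
It fails at once if a porcelain seal is knocked away or over (distance of seal0 from where it was at the start of the episode above 0.03 m or angle between seal0's own z axis and vertical above 0.4 rad).
It fails at once if the other porcelain seal is knocked away or over (distance of seal1 from where it was at the start of the episode above 0.03 m or angle between seal1's own z axis and vertical above 0.4 rad).
It fails at once if the bamboo box is knocked away or over (distance of brush_box from where it was at the start of the episode above 0.03 m or angle between brush_box's own z axis and vertical above 0.4 rad).
It also fails if it takes over 59 s, if anything falls off the work surface, if the arm or the gripper's body presses on something with over 40 N, if the wrist force passes 120 N, or if a joint passes its speed limit or range.

## Working session

There is one attempt and no reset: what is moved stays moved. The work goes in short steps, each a Python script; the robot and the scene stay as the last script left them, time stands still between calls to the robot, and variables do not carry over. Pictures are saved under pics/ and viewed, about 8 in all and at most 12, crops included, and the job is handed in when it is done.

```bash
ls; mkdir -p pics
python3 - <<'E'
from plant import robot
import cv2, numpy as np
for n in("side","top"):
    f=robot.grab_frame(n); cv2.imwrite(f"pics/{n}0.png",f)
    c=robot.camera_info(n); print(n,c["vfov"],c["cx"],c["cy"],np.round(c["R"],4).tolist(),np.round(c["t"],4), "C",np.round(-np.array(c["R"]).T@c["t"],3), [k for k in c])
print(robot.read_t(),robot.read_force(),robot.read_gripper_width())
E
```

```text
pics
side 54.96123879009851 288.5246361103036 208.68390055588478 [[0.8333, -0.5528, -0.0022], [-0.3286, -0.4922, -0.8061], [0.4446, 0.6724, -0.5918]] [-0.5267  0.2121  0.7632] C [ 0.169 -0.7    0.621] ['vfov', 'cx', 'cy', 'R', 't']
top 42.417293054566585 293.3450573571539 211.34393385256965 [[0.0048, -0.9999, -0.0092], [-0.9863, -0.0032, -0.1649], [0.1648, 0.0098, -0.9863]] [-0.1275  0.5502  1.2469] C [ 0.338 -0.138  1.319] ['vfov', 'cx', 'cy', 'R', 't']
0.1 [3.74966292e-01 1.53924615e-04 5.97094852e-02] 0.08563596729337744
```

View pics/side0.png

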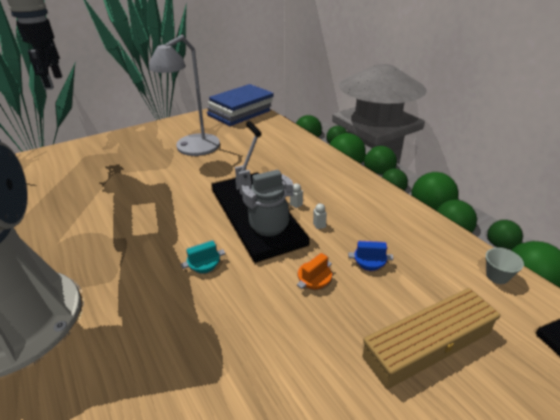

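View pics/top0.png

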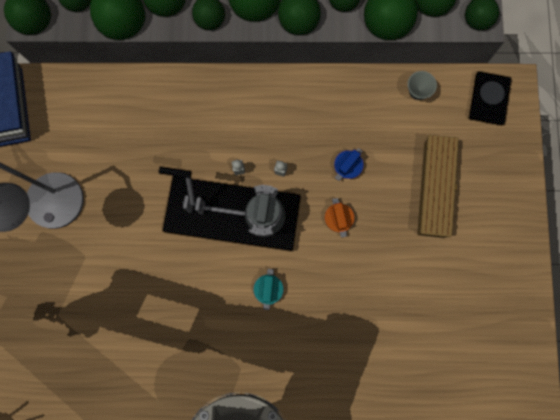

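The grey lid is on the jar at top (265,207) and side (268,183). The look-alikes are blue (349,165), orange (340,217) and turquoise (269,289) in the top view. The lever crossbar is at top (174,173) and side (254,129), the seals at top (237,166) and (281,168), and the box at (439,187). I choose the grey lid on the jar. Next I measure the slab and check with a close crop.

```bash
cat > h.py <<'E'
import cv2, numpy as np
from plant import robot
def ray(n,uv):
    c=robot.camera_info(n); f=210/np.tan(np.radians(c["vfov"])/2); R=np.array(c["R"])
    d=R.T@np.array([(uv[0]-c["cx"])/f,(uv[1]-c["cy"])/f,1]); return -R.T@np.array(c["t"]),d/np.linalg.norm(d)
def onz(n,uv,z):
    o,d=ray(n,uv); return o+d*(z-o[2])/d[2]
def tri(a,b):
    (o1,d1),(o2,d2)=ray("top",a),ray("side",b)
    s=np.linalg.lstsq(np.c_[d1,-d2],o2-o1,rcond=None)[0]; p,q=o1+s[0]*d1,o2+s[1]*d2
    return (p+q)/2,np.linalg.norm(p-q)
def proj(n,X):
    c=robot.camera_info(n); f=210/np.tan(np.radians(c["vfov"])/2); p=np.array(c["R"])@X+c["t"]
    return np.array([c["cx"]+f*p[0]/p[2],c["cy"]+f*p[1]/p[2]])
E
python3 - <<'E'
from h import *
t=cv2.imread("pics/top0.png"); s=cv2.imread("pics/side0.png")
for n,im,(x0,y0,x1,y1) in(("top",t,(150,155,315,260)),("side",s,(200,110,340,270))):
    m=(im.max(2)<35).astype(np.uint8); r=np.zeros_like(m); r[y0:y1,x0:x1]=m[y0:y1,x0:x1]
    k=cv2.morphologyEx(r,cv2.MORPH_CLOSE,np.ones((5,5),np.uint8))
    cs=sorted(cv2.findContours(k,0,2)[0],key=cv2.contourArea)[-2:]
    for c in cs: 
        a=cv2.approxPolyDP(c,3,True)[:,0]; print(n,cv2.contourArea(c),a.tolist())
        print(np.round([onz(n,p,.03)[:2] for p in a],3).tolist())
a=cv2.resize(t[150:260,150:320],None,fx=4,fy=4,interpolation=2); b=cv2.resize(s[110:265,200:345],None,fx=3.7,fy=3.7,interpolation=2)
cv2.imwrite("pics/c1.png",a); cv2.imwrite("pics/c2.png",b)
E
```

```text
top 0.0 [[269, 203]]
[[0.574, -0.066]]
top 5606.0 [[160, 168], [160, 172], [173, 175], [165, 231], [292, 249], [299, 194], [277, 192], [281, 218], [272, 235], [256, 236], [249, 232], [244, 216], [232, 214], [233, 209], [245, 209], [255, 195], [253, 188], [191, 179], [194, 204], [183, 209], [183, 196], [187, 194], [185, 178], [190, 177], [190, 172]]
[[0.66, 0.203], [0.65, 0.202], [0.643, 0.17], [0.504, 0.184], [0.462, -0.122], [0.596, -0.139], [0.601, -0.085], [0.537, -0.095], [0.496, -0.074], [0.493, -0.036], [0.503, -0.019], [0.541, -0.006], [0.546, 0.023], [0.559, 0.021], [0.559, -0.008], [0.593, -0.032], [0.611, -0.027], [0.633, 0.125], [0.571, 0.116], [0.558, 0.142], [0.59, 0.143], [0.595, 0.134], [0.635, 0.14], [0.638, 0.128], [0.65, 0.129]]
side 48.0 [[248, 122], [258, 135]]
[[0.779, 0.478], [0.757, 0.37]]
side 2507.0 [[213, 184], [255, 261], [308, 244], [308, 238], [289, 214], [280, 232], [256, 232], [248, 223], [247, 207], [234, 179]]
[[0.506, 0.179], [0.452, -0.144], [0.576, -0.162], [0.588, -0.145], [0.602, -0.047], [0.547, -0.092], [0.501, -0.062], [0.502, -0.022], [0.531, 0.035], [0.565, 0.17]]
```

View pics/c1.png

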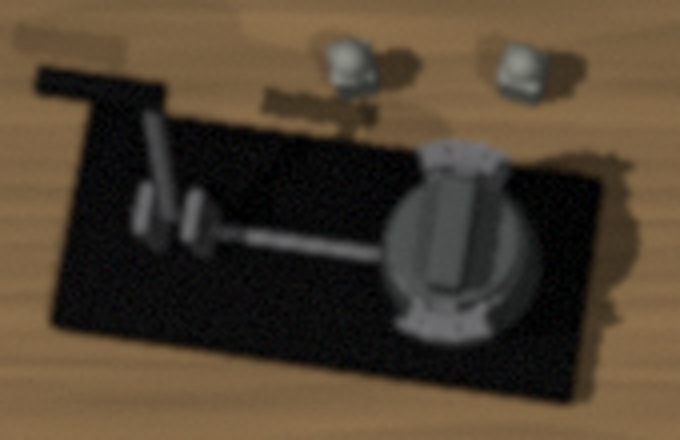

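View pics/c2.png

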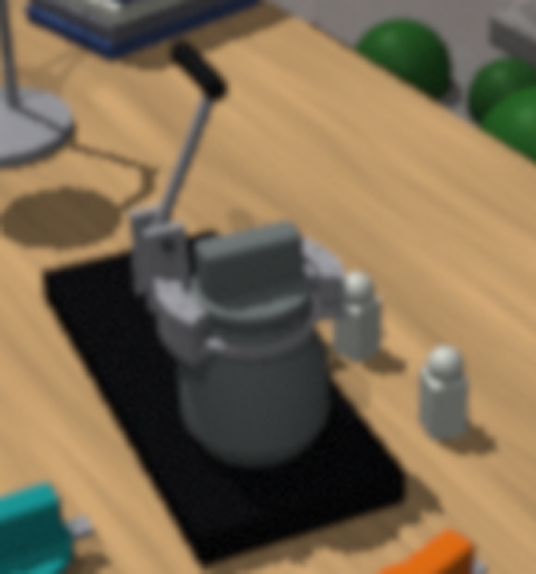

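The crops confirm the grey lid on the jar, with its bar top around top pixel (263,208). The crossbar runs from (160,170) to (190,174) in the top view. Next I combine these into a station pose.

Run:
```python
from h import *
t=cv2.imread("pics/top0.png"); s=cv2.imread("pics/side0.png")
T=lambda x,y:(150+x/4-.4,150+y/4-.4); S=lambda x,y:(200+x/3.7-.4,110+y/3.7-.4)
# slab edges
far=[onz("top",T(*p),.03) for p in((165,118),(602,178))]; near=[onz("top",T(*p),0) for p in((52,327),(573,404))]
sl=[onz("top",T(*p),.03) for p in((602,178),(574,396))]
print("far",np.round(far,4),"near",np.round(near,4))
yw=[np.arctan2(-(a-b)[0],(a-b)[1]) for a,b in(far,near)]; print("yaw",yw)
yaw=np.mean(yw); ex=np.array([np.cos(yaw),np.sin(yaw)]); ey=np.array([-ex[1],ex[0]])
cx=(np.mean([p[:2]@ex for p in far])+np.mean([p[:2]@ex for p in near]))/2
print("depth",np.mean([p[:2]@ex for p in far])-np.mean([p[:2]@ex for p in near]))
right=np.mean([p[:2]@ey for p in sl]); 
# side-view right end: bottom/top corners
cr=[onz("side",S(404,470),.03),onz("side",S(207,543),.03)]
left=[onz("top",T(52,318),.03)[:2]@ey,onz("side",S(46,272),.03)[:2]@ey, onz("top",T(90,110),.03)[:2]@ey]
print("right",right,[p[:2]@ey for p in cr],"left",left,"side ex",[p[:2]@ex for p in cr])
cy=(right+np.mean(left))/2
O=cx*ex+cy*ey; print("O",O,yaw)
loc=lambda P:np.round([(P[:2]-O)@ex,(P[:2]-O)@ey,*P[2:]],4)
# crossbar ends triangulated, grip bar top centre, seals
for nm,a,b in(("bar free",T(42,80),S(183,52)),("bar in",T(163,95),S(216,90)),("seal knob0",T(352,55),S(357,283)),("knob1",T(524,58),S(445,358))):
    P,e=tri(a,b); print(nm,np.round(P,4),loc(P),round(e,4))
print("lid bar top c",loc(onz("top",T(451,230),.173)))
print("side bar top corners",loc(onz("side",S(199,252),.173)),loc(onz("side",S(298,228),.173)))
for n in("top","side"):
  for q in((0,-.08,.173),(.046,.126,.185),(.031,-.08,.173),(-.031,-.08,.173)): 
    P=np.r_[O+q[0]*ex+q[1]*ey,q[2]]; print(n,q,np.round(proj(n,P),1))
```

```text
far [[ 0.6324  0.1258  0.03  ]
 [ 0.5958 -0.1413  0.03  ]] near [[ 0.5073  0.1969 -0.    ]
 [ 0.4611 -0.1241  0.    ]]
yaw [np.float64(-0.13608277940182045), np.float64(-0.14299536116634656)]
depth 0.13476048684401604
right -0.058202151721842434 [np.float64(-0.05857935507449345), np.float64(-0.06679416964181754)] left [np.float64(0.2584427977981169), np.float64(0.2533636349015911), np.float64(0.25890906764735055)] side ex [np.float64(0.6067102478563053), np.float64(0.4739981648043362)]
O [0.55035418 0.0230284 ] -0.13953907028408352
bar free [0.6181 0.1617 0.1836] [0.0478 0.1468 0.1836] 0.0001
bar in [0.6085 0.0965 0.1838] [0.0474 0.0808 0.1838] 0.0031
seal knob0 [0.6635 0.0096 0.0586] [0.1139 0.0025 0.0586] 0.003
knob1 [ 0.6619 -0.0934  0.0575] [ 0.1266 -0.0997  0.0575] 0.0036
lid bar top c [-0.0003 -0.0837  0.173 ]
side bar top corners [-0.0331 -0.0866  0.173 ] [ 0.0284 -0.087   0.173 ]
top (0, -0.08, 0.173) [260.7 206.7]
top (0.046, 0.126, 0.185) [169.2 171.6]
top (0.031, -0.08, 0.173) [262.9 192.7]
top (-0.031, -0.08, 0.173) [258.5 220.8]
side (0, -0.08, 0.173) [266.7 172.7]
side (0.046, 0.126, 0.185) [251.3 126.4]
side (0.031, -0.08, 0.173) [279.9 169.4]
side (-0.031, -0.08, 0.173) [253.2 176. ]
```

```bash
cat >> h.py <<'E'
yaw=-.1395; ex=np.array([np.cos(yaw),np.sin(yaw),0]); ey=np.array([-ex[1],ex[0],0]); ez=np.array([0,0,1.])
O=np.array([.5504,.0230,0])-.003*ey
W=lambda x,y,z:O+x*ex+y*ey+z*ez
def lever(a,extra=0,sg=1):   # tool pose along the lever at joint angle a
    l=np.radians(25)-a; u=np.sin(l)*ex+np.cos(l)*ez; x=sg*(np.cos(l)*ex-np.sin(l)*ez)
    return W(.0005,.126,.085)+(.110+extra)*u, np.c_[x,np.cross(-u,x),-u]
def lidpose(th,h,sg=1):      # h = lid origin above the rim
    x=sg*(-np.sin(th)*ex+np.cos(th)*ey)
    return W(0,-.08,.125+h+.030), np.c_[x,np.cross(-ez,x),-ez]
E
python3 - <<'E'
from h import *
print(np.round(robot.read_orientation(),2).tolist())
for sg in(1,-1):
    for a in(0,.45,.9): print("lev",sg,a,np.round(robot.solve_ik(*lever(a,0,sg)) if robot.solve_ik(*lever(a,0,sg)) is not None else [9],2))
    for th in(0,1.1): 
        q=robot.solve_ik(*lidpose(th,.1,sg)); print("lid",sg,th,None if q is None else np.round(q,2))
for n,p,z in(("top",(57,200),0),("top",(0,205),.35)): print("lamp",onz(n,p,z))
E
```

```text
[[0.38, 0.92, -0.0], [0.92, -0.38, -0.0], [-0.0, 0.0, -1.0]]
lev 1 0 [0.16 0.64 1.38 0.12 1.53 0.26]
lev 1 0.45 [ 0.25  0.34  1.78 -0.01  1.    0.39]
lev 1 0.9 [ 0.43  0.16  2.16 -0.55  0.48  1.01]
lid 1 0 [-0.11  0.22  1.81 -0.    1.12 -1.54]
lid 1 1.1 [-0.11  0.22  1.81 -0.    1.12 -2.64]
lev -1 0 [ 0.16  0.64  1.38  0.12  1.53 -2.88]
lev -1 0.45 [ 0.25  0.34  1.78 -0.01  1.   -2.75]
lev -1 0.9 [ 0.43  0.16  2.16 -0.55  0.48 -2.13]
lid -1 0 [-0.11  0.22  1.81 -0.    1.12  1.6 ]
lid -1 1.1 [-0.11  0.22  1.81 -0.    1.12  0.5 ]
lamp [0.5850062  0.46400468 0.        ]
lamp [0.50979646 0.40826498 0.35      ]
```

Run:
```python
from h import *
robot.move_l([.150,.365,.32],v=.3)
p0,R0=lever(0,.12); down=np.c_[ex,-ey,-ez]
robot.goto([.40,.08,.36],down)
robot.goto(p0,R0)
p,R=lever(0); print("contact",robot.move_l(p,R,v=.12,contact_N=12))
print(robot.read_t(),np.round(robot.read_position()-p,4),np.round(robot.read_force(),1))
for n in("top","side"): cv2.imwrite(f"pics/g_{n}.png",robot.grab_frame(n))
a=cv2.imread("pics/g_top.png")[120:260,120:320]; b=cv2.imread("pics/g_side.png")[70:210,180:330]
cv2.imwrite("pics/g.png",np.hstack([cv2.resize(a,(400,280),interpolation=2),cv2.resize(b,(300,280),interpolation=2)]))
```

```text
contact False
4.6917 [0.0007 0.     0.0008] [-0.1 -0.5  0.9]
```

View pics/g.png

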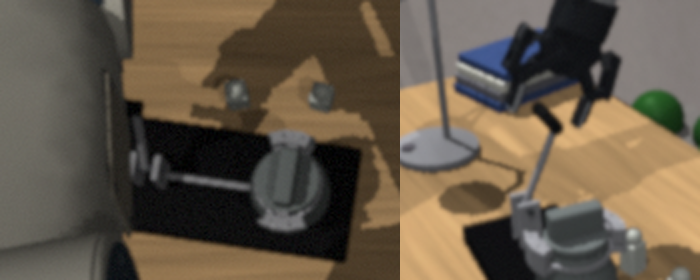

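The side view shows the crossbar (crop 546,118) between the open fingers (515,100 and 580,115), so I close and pull.

Run:
```python
from h import *
robot.close(); w=robot.read_gripper_width(); print("w",w,robot.read_t(),np.round(robot.read_force(),1), robot.read_position()-lever(0)[0])
if .013<w<.023:
    f0=robot.read_force()
    for a in np.linspace(.11,.88,8):
        p,R=lever(a); robot.move_l(p,R,v=.07)
        d=robot.read_position()-W(.0005,.126,.085); print(round(a,2),"meas",round(np.radians(25)-np.arctan2(d@ex,d[2]),3),np.round(robot.read_force()-f0,1),round(robot.read_t(),2),round(robot.read_gripper_width(),4))
    robot.pause(.2); cv2.imwrite("pics/p.png",robot.grab_frame("side")[70:230,180:340].repeat(3,0).repeat(3,1))
```

```text
w 0.016143792564731255 5.4333 [-0.3 -0.1  2.2] [8.01747854e-05 2.94325390e-06 1.91618475e-04]
0.11 meas 0.114 [ 2.5 -0.2 -4. ] 5.76 0.0158
0.22 meas 0.218 [ 2.3 -0.7 -0.7] 6.08 0.0162
0.33 meas 0.325 [ 2.5 -0.7  0. ] 6.41 0.0163
0.44 meas 0.433 [ 2.8 -1.4  1.2] 6.73 0.0162
0.55 meas 0.542 [ 2.5 -1.   2.6] 7.06 0.0161
0.66 meas 0.652 [ 1.9 -1.2  4.4] 7.38 0.0159
0.77 meas 0.76 [ 1.4 -1.7  8.8] 7.71 0.016
0.88 meas 0.866 [-1.9 -0.9 11.1] 8.07 0.0161
```

View pics/p.png

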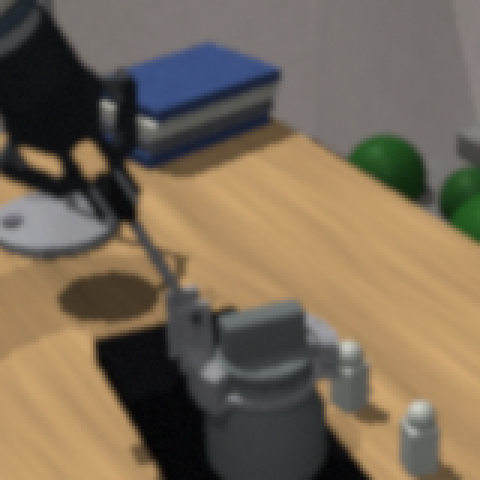

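The lever now leans towards the robot in the fingers (crop 120,200 down to 185,290). I nudge it to the stop, then ease it back.

Run:
```python
from h import *
def meas():
    d=robot.read_position()-W(.0005,.126,.085); return round(np.radians(25)-np.arctan2(d@ex,d[2]),3),round(np.hypot(d@ex,d[2]),4),np.round(robot.read_force(),1).tolist(),round(robot.read_t(),2)
print(robot.move_l(*lever(.94),v=.04,contact_N=10),meas()); robot.pause(.25)
for a in np.linspace(.77,0,8):
    robot.move_l(*lever(a),v=.06); print(round(a,2),meas())
print(robot.move_l(*lever(-.05),v=.02,contact_N=6),meas())
robot.pause(.3); print(meas())
```

```text
False (np.float64(0.912), np.float64(0.1102), [3.3, -4.1, 14.4], 8.64)
0.77 (np.float64(0.748), np.float64(0.1102), [-1.1, -1.0, 12.8], 9.47)
0.66 (np.float64(0.638), np.float64(0.1102), [0.3, 0.2, 11.8], 9.82)
0.55 (np.float64(0.53), np.float64(0.1102), [0.9, -0.9, 9.7], 10.18)
0.44 (np.float64(0.422), np.float64(0.1102), [1.8, -1.0, 9.4], 10.53)
0.33 (np.float64(0.314), np.float64(0.1102), [2.6, 0.2, 8.5], 10.88)
0.22 (np.float64(0.205), np.float64(0.1102), [3.6, 0.3, 7.8], 11.22)
0.11 (np.float64(0.096), np.float64(0.1101), [3.4, -0.5, 7.8], 11.57)
0.0 (np.float64(-0.004), np.float64(0.1101), [0.6, 0.7, 9.4], 11.93)
True (np.float64(-0.011), np.float64(0.1101), [-3.7, 0.1, 9.9], 12.17)
(np.float64(-0.009), np.float64(0.1101), [-2.3, 0.8, 6.0], 12.47)
```

Run:
```python
from h import *
robot.ungrasp(); robot.move_l(*lever(0,.12),v=.15)
p,R=lidpose(0,.12,-1); robot.goto(p,R)
p,R=lidpose(0,.010,-1); print(robot.move_l(p,R,v=.12,contact_N=8),robot.read_t(),np.round(robot.read_position()-p,4),np.round(robot.read_force(),1))
for n in("top","side"): cv2.imwrite(f"pics/l_{n}.png",robot.grab_frame(n))
a=cv2.imread("pics/l_side.png")[90:250,190:350]
cv2.imwrite("pics/l.png",cv2.resize(a,(560,560),interpolation=2))
```

```text
False 16.35 [ 0.0005 -0.      0.0006] [-0.1  0.  -0.2]
```

View pics/l.png

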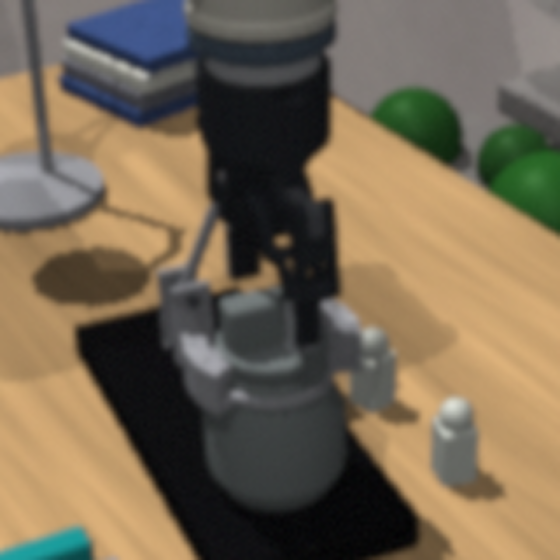

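The open fingers straddle the bar grip: near finger at crop (308,310), far finger at (243,255), bar at (255,325). The lever is back at rest. Next I grip, press and turn.

Run:
```python
from h import *
robot.close(); w=robot.read_gripper_width(); f0=robot.read_force(); print("w",w,np.round(f0,1),robot.read_t())
if .018<w<.026:
    p=robot.read_position(); z0=p[2]
    for dz in(.005,.007,.0078):
        c=robot.move_l(np.r_[p[:2],z0-dz],v=.02,contact_N=30); print(dz,c,round(robot.read_position()[2]-z0,4),np.round(robot.read_force()-f0,1),robot.read_gripper_width())
    robot.pause(.15); print(robot.read_t(),round(robot.read_position()[2]-z0,4))
```

```text
w 0.021243546190147834 [-1.1  0.6  4.4] 17.05
0.005 False -0.0046 [-1.2  0.8  3.7] 0.02089258994239833
0.007 False -0.0065 [-1.5  0.6  4.4] 0.020890161281368107
0.0078 False -0.0073 [-0.8 -0.   4.1] 0.020792908821165898
18.0833 -0.0072
```

Run:
```python
from h import *
p=robot.read_position(); print(robot.move_l(p-[0,0,.0025],v=.01,contact_N=10),np.round(robot.read_position()-p,4),np.round(robot.read_force(),1))
p=robot.read_position(); R0=robot.read_orientation(); q=np.array(robot.read_joints())
for th in(.2,.4,.6,.8,1.0,1.15):
    c,s=np.cos(th),np.sin(th); R=np.array([[c,-s,0],[s,c,0],[0,0,1]])@R0
    t=robot.read_t(); robot.move_l(p,R,v=.1)
    A=robot.read_orientation()@R0.T
    print(th,"turned",round(np.arctan2(A[1,0],A[0,0]),3),np.round(robot.read_position()-p,4),np.round(robot.read_force(),1),"Mz",np.round(robot.read_ft_torque(),2),round(robot.read_gripper_width(),4),round(robot.read_t()-t,2))
for n in("side",): cv2.imwrite("pics/t.png",cv2.resize(robot.grab_frame(n)[90:250,190:350],(560,560),interpolation=2))
print(robot.read_t())
```

```text
True [-0.      0.     -0.0007] [-1.5  0.1  8.9]
0.2 turned 0.201 [ 0.0009 -0.0002  0.0009] [0.  0.9 8.8] Mz [0.06 0.22 0.11] 0.0208 0.35
0.4 turned 0.401 [ 0.0011 -0.0002  0.001 ] [-0.4  0.   8.1] Mz [-0.02  0.13  0.1 ] 0.021 0.35
0.6 turned 0.601 [ 0.0011 -0.0002  0.001 ] [ 0.2 -0.4  8.2] Mz [-0.01  0.05  0.1 ] 0.021 0.35
0.8 turned 0.801 [ 0.0011 -0.0001  0.001 ] [ 0.7 -0.7  9.6] Mz [0.02 0.05 0.05] 0.0208 0.35
1.0 turned 1.001 [ 0.0011 -0.0002  0.001 ] [0.4 0.4 8.2] Mz [0.06 0.01 0.08] 0.0209 0.35
1.15 turned 1.151 [ 0.0012 -0.0001  0.001 ] [-0.5  0.6  7.8] Mz [-0.08  0.06  0.04] 0.0207 0.3
20.4
```

View pics/t.png

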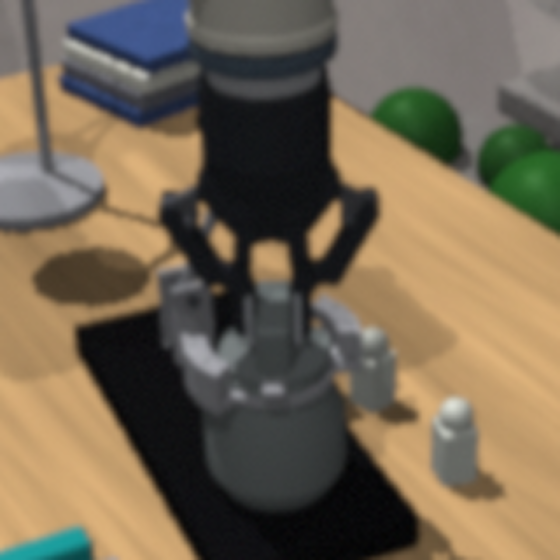

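The lid has turned with the gripper: a steel lug is now clear of the claws at crop (272,388). I lift it.

Run:
```python
from h import *
p=robot.read_position()
robot.move_l(p+[0,0,.02],v=.04); print(np.round(robot.read_force(),1))
robot.move_l(p+[0,0,.10],v=.08); robot.pause(.5)
d=robot.read_position(); print(np.round(d-W(0,-.08,.125),4),np.round(robot.read_force(),1),robot.read_gripper_width(),robot.read_t())
a=robot.grab_frame("side"); b=robot.grab_frame("top")
cv2.imwrite("pics/f.png",np.hstack([cv2.resize(a[60:260,180:380],(400,400),interpolation=2),cv2.resize(b[130:260,150:320],(400,400),interpolation=2)]))
```

```text
[ 0.   0.1 -2.2]
[ 1.300e-03 -1.000e-04  1.333e-01] [-0.8  0.7 -1.3] 0.021063027426184728 22.725
```

View pics/f.png

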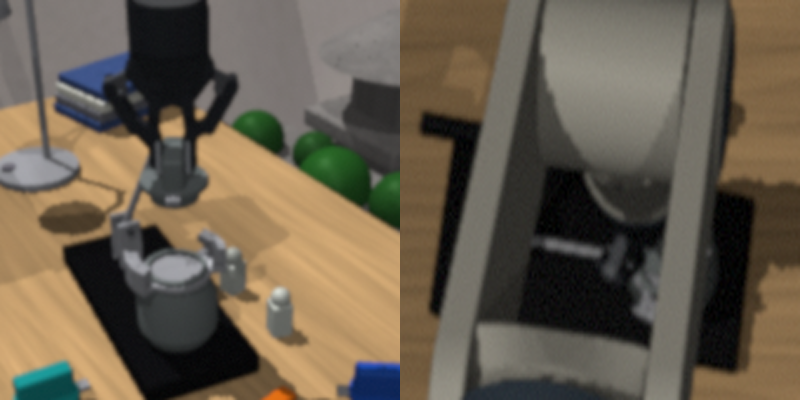

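The lid hangs level in the fingers (left panel 175,185), about 10 cm above the open jar mouth (178,268). The seals stand and the lever is at rest, so I hand in.

Run:
```python
from plant import robot
print(abs(robot.read_qvel()).max(), robot.hand_in())
```

```text
the job is handed in; nothing more can be done
0.0018792417892987295 None
```

The job is handed in at about 23 s of the 59 s allowed, and the lid is off and held in the gripper. The hand-in reports no verdict, so what follows is from my own checks.

- **Vent lever:** I gripped the crossbar, pulled it to about 0.91 rad, and eased it back to about -0.01 rad at 0.06 m/s or less before releasing. These angles come from the TCP position and my estimate of the hinge, so they may be off by a few hundredths of a radian.
- **Lid:** I gripped the bar grip (width 21 mm), pressed it down about 7 to 8 mm, and turned it 1.15 rad anticlockwise while held down. The turn took little moment, and a picture showed a lug clear of the claws. I then lifted it straight up.
- **Final check:** The lid was level and still, with its origin about 10 cm above the rim and about 1 mm from my estimate of the jar's axis. The tool force of -1.3 to -2.2 N is about the lid's weight. The last pictures show both seals standing and the lever at rest. The bamboo box was not in those last crops, but the arm never went near it.

No check failed or disagreed. The `contact_N` limit did not trigger at the lever's end stop (the force stayed under 10 N), so there I relied on the measured angle.

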